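# Show the gearbox sight glass to the bench camera in an inspection mirror

## Task

The bench camera looks down past the gearbox and cannot see the oil sight glass on its upright side. Pick up the inspection mirror by its handle, keeping the fingers off the mirror head, hold it in the air at the spot in front of the sight glass where the camera is aimed, and angle it until the camera sees the whole round window of the sight glass in it. Finish while still holding the mirror steady at that angle, clear of the bench, the gearbox and the camera; leave everything else on the bench alone.

Things in the scene. Friction and masses are not known exactly. Their poses are not given: they have to be found in the camera images.
- test_stand: Fixed stand: steel plate 250 x 160 x 12 mm (80 mm to own -x, 170 to +x) with an aluminium gearbox 100 x 100 mm (hubs and shaft stub at the sides to 95 mm, 176 mm high) and, 130 mm along +x, a 20 mm column 416 mm high whose boom carries the camera over the gearbox. Origin: on the bench under the gearbox's middle, z up; the sight glass is on the face that looks along -x. Place and turn vary.
- sight_glass (a point): Centre of the round oil sight glass: white window 22 mm across with a small dark level ring, in a brass frame 36 mm across standing 9 mm proud of the gearbox's upright face, 115 mm above the bench, 64 mm along the stand's -x from its origin. Axes as the stand's (it looks along -x).
- lens (a point): Centre of the front of the bench camera's lens (grey box 44 x 44 x 55 mm, black barrel 32 mm across, 36 mm long), 330 mm above the bench, 21 mm along the stand's +x from its origin. Own z is the direction of view: over the gearbox's top and down at 50 degrees below level, in the stand's x-z plane, to the side of the sight glass (-x).
- view_spot (a point): Unmarked point in the air where the camera is aimed and focused; the middle of the mirror belongs here. On the camera's axis, 300 mm from the lens, 108 mm straight out from the sight glass (along the stand's -x), 15 mm lower than the glass, 100 mm above the bench. Axes as the stand's.
- aim_point (a point): Unmarked point in the air on the line from lens to sight glass, 0.733 of the way from the lens (41 mm along the stand's -x from its origin, 172 mm above the bench). With its middle at the view spot, the mirror must look straight at this point: its normal then halves the angle between lens and glass and is 29 degrees above level. Axes as the stand's.
- mirror_handle (a point): Middle of the loose inspection mirror's grey ribbed straight handle, 110 mm long, 18 wide, 20 high, lying flat on the bench. Own x: along the handle to the head; z up as it lies. A steel rod (10, then 7 mm thick) goes on to 129 mm from here, then a link rises 19 mm to the head's pivot at 140 mm. About 120 g; balances some 30 mm from here towards the head, still on the handle.
- mirror_face (a point): Centre of the mirror's face (it truly reflects), 50 x 60 mm, in a steel frame 5 mm thick. Own z: the normal, out of the face; y: across the handle, along the 60 mm side; x: along the 50 mm side. As the tool lies the face looks ahead, away from the handle, and 33 degrees (give or take 12) upward; its centre is about 149 mm ahead of the handle's middle and 25 mm higher.
- mirror_swivel (a joint): Angle of the mirror head on its stiff swivel, about the head's own y: 0 = the face looks 33 degrees above the handle's direction, positive = tipped towards level. Starts anywhere from -0.21 to 0.21 and stays so unless pushed with some 0.08 N m: the whole tool is angled, not the head.
- inspection_mirror: The inspection mirror as a whole; origin on the underside of the handle below the handle's centre, axes as the handle's.
- meter: Bystander: hand-held green multimeter 145 x 72 x 41 mm lying on the bench beyond the gearbox. Origin at the centre of its underside.
- tape_roll: Bystander: roll of blue tape lying flat, 68 mm across, 19 mm high. Origin at the centre of its underside.
- screwdriver: Bystander: screwdriver about 190 mm long lying at the far right. Origin at the middle of its length, on its underside.
Things that resemble listed ones, but are neither listed nor needed, are in the scene too. Of the things that look like the inspection_mirror, the middle-sized one is meant.

How it is judged:
By the outcome, as a careful person would: the job done as asked, in the order asked, and still so for the second after the job is handed in, while the arm keeps its last pose, push and grip.
It also fails if it takes over 38 s, if anything falls off the work surface, if the arm or the gripper's body presses on something with over 40 N, if the wrist force passes 120 N, or if a joint passes its speed limit or range.

## Robot

A 7-joint arm with a two-finger parallel gripper is mounted at the origin on the work surface. World frame = base frame: x ahead of the robot, y to its left, z up, the work surface at z = 0. Lengths are in m, angles in rad, forces in N, time in s.
With the tool pointing down it reaches from about 0.425 to 0.875 m from the base axis. Payload 4.7 kg.
Tool frame: the origin (TCP) lies at the very end of the fingers, on their centre line; the grasp point (between the pads) lies 19 mm behind it; z points along the fingers, x is the direction in which the jaws open and shut, and the axes are right-handed (so a half turn about z gives the same grasp; the last joint's range is limited). The gripper opens to 85 mm and grips with 20 to 120 N. Pads are 22 mm wide; open, the fingers measure 114 mm over their backs; the gripper's body (76 mm by 85 mm) begins 54 mm behind the grasp point. The pads swing forward as they close: fully open they stand 13 mm farther back than shut.
Start: joints at [1.257, 0.321, -0.07, 1.45, 0.023, 1.371, -0.057], TCP at [0.209, -0.615, 0.231] pointing down, gripper open.
Joint ranges: [-2.86, 2.86], [-0.3, 2.09], [-1.38, 1.24], [0.06, 2.45], [-1.56, 4.7], [0.09, 2.05], [-2.69, 2.69]. Speed limits (rad/s): [2.57, 2.57, 3.14, 3.14, 3.14, 3.14, 3.14].

## Interface

Orientations are given as a rotation vector (axis times angle).
In Python, from plant import arm gives the robot as it stands.
- The arm moves only by the tool jog_arm, never from a script. Its arguments are lists of equal length, an entry for each row: "turn": the turn, a rotation vector about the tool's x, y, z in rad, a list of three; "xyz": the shift along the tool's x, y, z in m, a list of three; "fingers": the opening, from 0 (shut) to 1 (fully open). A call has 1 to 5 rows; each row is the pose to reach, as a shift and turn from the pose commanded when the call began, along the tool's axes at that moment; what a row does not reach only later rows make up. A row lasts 1/12 s, in which the tool goes at most 41.7 mm and 7.16 degrees, less where a joint would pass 70% of its speed; a pose out of reach is approached as far as the arm can. A call with a gripper value outside its range is refused whole. The fingers move at their own pace and stop on an object; "squeeze" is the grip in N (left out, the last holds). Time passes only in rows, so rows that repeat a pose let the fingers close. It gives the time, the measured TCP pose, the force and the opening at its end, in the units of the state.
- arm.get_obs(): the state, without advancing time (a new reading comes with each control period).
- arm.get_image(name): name is "side" or "top" or "wrist"; returns the picture (480x640x3 uint8, blue, green, red); there is no depth.
- arm.camera_info(name): a dict with "fx", "fy", "cx", "cy" (pixels), "k1" (the pictures are not rectified: a ray, as slopes to the right and down, at radius r is drawn at 1 + k1 r^2 times it, then the intrinsics apply), "eye" and "attitude" of the camera in the world. Camera axes: x right, y up, looking along -z (the intrinsics and any distortion apply to the point x, -y, -z); pixel columns grow to the right and rows downward; lengths in m; the calibration is good to about 2 mm. A picture is of the moment at which its call begins: read the wrist's pose just before it. camera_info takes no time and is no camera call; for the wrist camera it gives the pose at the moment of the call.
- arm.finish_job(): hands the job in, once; it reports no verdict.
The state is a dict: "t": time; "qpos": joint angles; "joint_vel": joint speeds; "effort": joint torques, N m; "tcp_pos": TCP position; "tool_rot": TCP orientation; "ft_force": force on the tool from outside, world axes, zero at the start; "torque": the same for the moment, N m; "opening": finger opening in m.
Only numpy, scipy, OpenCV 4.12 (cv2) and the standard library are available. Lean on these libraries where they do the work, as an engineer would, in place of code of your own. Each camera call takes 0.05 s, during which the arm holds its last target. There are 200 camera calls.

## Working session

There is one attempt and no reset: what is moved stays moved. The work goes in short steps, Python scripts to look and compute and a tool call to move; the robot and the scene stay as the last step left them, time stands still between calls to the robot, and variables do not carry over. Pictures are saved under pics/ and viewed, about 8 in all and at most 12, crops included, and the job is handed in when it is done.

Besides the shell and the picture viewer there is one more tool, called in YAML: its name, and indented under it one key for each argument. jog_arm: Moves the arm, as the interface text tells. Its arguments: {"type":"object","properties":{"turn":{"type":"array","items":{"type":"array","items":{"type":"number"}}},"xyz":{"type":"array","items":{"type":"array","items":{"type":"number"}}},"fingers":{"type":"array","items":{"type":"number"}},"squeeze":{"type":"number"}},"required":["turn","xyz","fingers"]}

```bash
mkdir -p pics; ls; python3 - <<'E'
from plant import arm
import cv2
o=arm.get_obs()
for k,v in o.items(): print(k,v)
for n in ("side","top","wrist"):
    print(n,arm.camera_info(n)); cv2.imwrite(f"pics/{n}0.png",arm.get_image(n))
E
```

```text
pics
t 0.0
qpos [ 1.25711124  0.32181352 -0.07008899  1.4516674   0.02262739  1.37076544
 -0.05687188]
joint_vel [ 0.00204457  0.00053116  0.00041174  0.0002608  -0.00102961 -0.00106548
 -0.00304859]
effort [ 6.06330559e-05 -4.93575025e+01 -3.82213779e-01 -3.14334941e+01
  1.28900452e-02  1.11479862e-02 -2.16471086e-06]
tcp_pos [ 0.20904462 -0.61491567  0.23023349]
tool_rot [-2.55338359e+00  1.82856217e+00  2.48947809e-03]
ft_force [-0.21650292 -0.15757973 -0.46888977]
torque [ 0.03877194  0.00759986 -0.03313414]
opening 0.08557870052040246
side {'fx': 433.66523127604796, 'fy': 433.66523127604796, 'cx': 313.76626242368945, 'cy': 241.62573604583457, 'k1': 0.005078082634457264, 'eye': array([ 0.34361846, -0.88593498,  0.94956881]), 'attitude': array([ 0.80255798, -0.05534084, -0.12546981])}
top {'fx': 594.792431417001, 'fy': 594.792431417001, 'cx': 306.9230379737401, 'cy': 242.14183080879104, 'k1': -0.083860779922131, 'eye': array([ 0.30557443, -0.10875787,  1.64212013]), 'attitude': array([ 0.07732441, -0.06585456, -1.58056792])}
wrist {'fx': 418.03425399895906, 'fy': 418.03425399895906, 'cx': 317.87469975235865, 'cy': 243.6089828615167, 'k1': -0.01917895095521657, 'eye': array([ 0.27799222, -0.59184766,  0.37159072]), 'attitude': array([-0.25057546,  0.18169042, -1.23336066])}
```

View pics/top0.png

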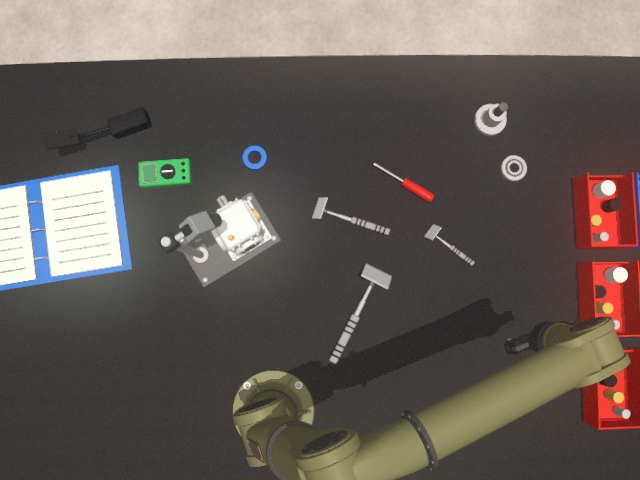

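View pics/side0.png

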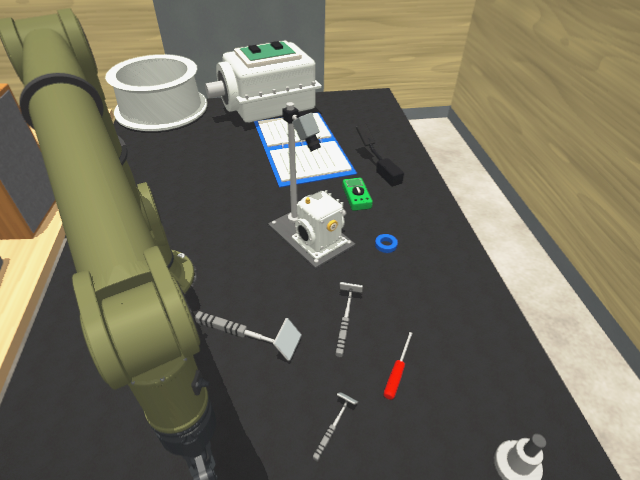

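The top view shows three mirrors. The middle-sized one has its head at about (320,208) and its handle end at (388,232). The stand is at about (230,235), with the camera post at (167,241). The side view shows the sight glass at (332,226) and the mirror head at (351,287).

```bash
python3 - <<'E'
import cv2,numpy as np
t=cv2.imread("pics/top0.png")[185:295,150:400];s=cv2.imread("pics/side0.png")[180:360,265:385]
c=np.zeros((600,800,3),np.uint8)
c[:330,:750]=cv2.resize(t,None,fx=3,fy=3,interpolation=cv2.INTER_CUBIC)
cv2.imwrite("pics/c1.png",c[:330])
cv2.imwrite("pics/c2.png",cv2.resize(s,None,fx=3.3,fy=3.3,interpolation=cv2.INTER_CUBIC))
E
```

```text
(no output)
```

View pics/c1.png

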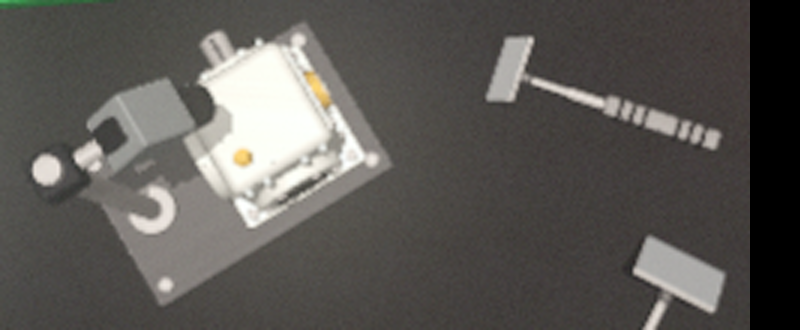

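View pics/c2.png

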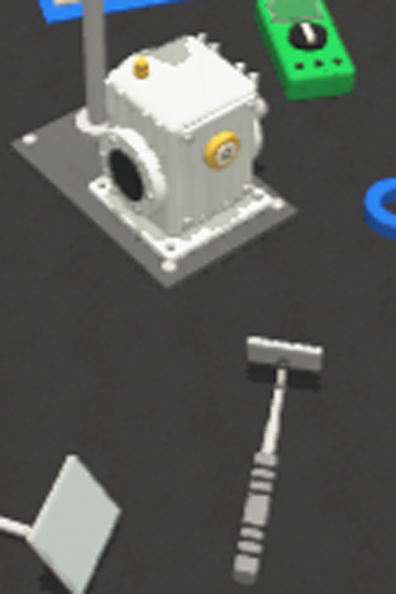

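Top crop: plate corners are at (305,22), (391,164) and (163,306), and the handle runs (605,105)–(719,138). Side crop: plate corners are at (12,145), (168,288) and (297,211), the glass is at (224,153), and the handle runs (267,455)–(245,575).

```bash
cat >h.py <<'E'
import numpy as np
from scipy.spatial.transform import Rotation as R
from scipy.optimize import least_squares
def proj(ci,P):
    p=(np.atleast_2d(P)-ci["eye"])@R.from_rotvec(ci["attitude"]).as_matrix()
    a=np.c_[p[:,0]/-p[:,2],-p[:,1]/-p[:,2]]; a*=1+ci["k1"]*(a**2).sum(1)[:,None]
    return a*[ci["fx"],ci["fy"]]+[ci["cx"],ci["cy"]]
def Rz(a): return R.from_euler("z",a).as_matrix()
def stand(s,P): return np.atleast_2d(P)@Rz(s[2]).T+[s[0],s[1],0]
E
python3 - <<'E'
from h import *
from plant import arm
T=arm.camera_info("top");S=arm.camera_info("side")
ct=lambda a:np.array(a)/3.+[150,185]-1/3
cs=lambda a:np.array(a)/3.3+[265,180]-.35
t=ct([(305,22),(391,164),(163,306)]); s=cs([(168,288),(297,211),(12,145)]);g=cs([(224,153)])
best=None
for sg in(1,-1):
  A=[-.08,-.08*sg,.012];B=[-.08,.08*sg,.012];C=[.17,.08*sg,.012]
  # t: A,B,C ; s: B,A,C ; glass
  f=lambda q:np.r_[(proj(T,stand(q,[A,B,C]))-t).ravel(),(proj(S,stand(q,[B,A,C]))-s).ravel(),(proj(S,stand(q,[[-.064,0,.115]]))-g).ravel()]
  for y in(0,1.5,3,-1.5):
    r=least_squares(f,[.35,.1,y])
    if best is None or r.cost<best[0].cost: best=(r,sg)
r=best[0];print(r.cost,r.x,r.fun.round(1),best[1]);q=r.x
# mirror handle ends (mid height .010)
ht=ct([(603,104),(720,139)]);hs=cs([(267,453),(245,578)])
# p=(x,y,yaw), length 110
def e(p):
  a=np.array([np.cos(p[2]),np.sin(p[2]),0])*.055;c=np.array([p[0],p[1],.01]);return np.array([c+a,c-a])
m=least_squares(lambda p:np.r_[(proj(T,e(p))-ht).ravel(),(proj(S,e(p))-hs).ravel()],[.35,-.3,1.6])
print(m.cost,m.x,m.fun.round(1))
np.save("s.npy",q);np.save("m.npy",m.x)
for n,P in dict(glass=[-.064,0,.115],lens=[.021,0,.33],spot=[-.172,0,.1],aim=[-.041,0,.172]).items(): print(n,stand(q,P))
E
```

```text
4.63338043503704 [ 0.49065035  0.08260402 -4.17218056] [ 0.1 -1.5  1.3 -0.1 -0.4  0.1 -0.9 -0.3  0.2 -0.6 -1.5 -1.1  0.4  0.3] 1
1.7209406458694532 [ 0.50057763 -0.2718501   1.25343509] [ 0.1 -0.4 -0.9 -0.2 -0.6  1.4  0.1 -0.4]
glass [[0.52356649 0.02771753 0.115     ]]
lens [[0.47984974 0.10061366 0.33      ]]
spot [[ 0.57911249 -0.06490344  0.1       ]]
aim [[0.51173726 0.04744236 0.172     ]]
```

```bash
cat >>h.py <<'E'
def goal(p,Rt,arm):
    "shift & turn in present tool axes"
    o=arm.get_obs();R0=R.from_rotvec(o["tool_rot"])
    return R0.inv().apply(np.array(p)-o["tcp_pos"]).round(4),(R0.inv()*Rt).as_rotvec().round(4)
E
python3 - <<'E'
from h import *
from plant import arm
o=arm.get_obs();R0=R.from_rotvec(o["tool_rot"]);print(R0.as_matrix().round(3))
W=arm.camera_info("wrist");print("cam in tool",R0.inv().apply(W["eye"]-o["tcp_pos"]), R0.inv().apply(-R.from_rotvec(W["attitude"]).as_matrix()[:,2]))
rad=np.arctan2(*o["tcp_pos"][[1,0]]);x=R0.as_matrix()[:,0];print("toolx yaw - radial",np.arctan2(x[1],x[0])-rad)
m=np.load("m.npy");u=np.array([np.cos(m[2]),np.sin(m[2]),0])
g=np.array([m[0],m[1],0])+.022*u
for s in(1,-1):
  y=s*u;z=np.array([0,0,-1.]);x=np.cross(y,z);Rt=R.from_matrix(np.c_[x,y,z]);print(s,"x yaw-radial",np.arctan2(x[1],x[0])-np.arctan2(g[1],g[0]),goal([g[0],g[1],.12],Rt,arm),goal([g[0],g[1],.003],Rt,arm))
print(g)
E
```

```text
[[ 0.322 -0.947 -0.001]
 [-0.947 -0.322  0.001]
 [-0.001  0.    -1.   ]]
cam in tool [ 8.78901137e-05 -7.26725603e-02 -1.41277198e-01] [5.03358220e-05 2.85931720e-01 9.58249993e-01]
toolx yaw - radial 0.00010793628832073132
1 x yaw-radial 3.2834981537732078 (array([-0.2484, -0.3997,  0.1108]), array([1.700e-03, 7.000e-04, 2.216e+00])) (array([-0.2483, -0.3997,  0.2278]), array([1.700e-03, 7.000e-04, 2.216e+00]))
-1 x yaw-radial 0.14190550018341436 (array([-0.2484, -0.3997,  0.1108]), array([-6.000e-04,  1.400e-03, -9.256e-01])) (array([-0.2483, -0.3997,  0.2278]), array([-6.000e-04,  1.400e-03, -9.256e-01]))
[ 0.50744296 -0.25094874  0.        ]
```

jog_arm:
  turn:
    - [0, 0, -0.1]
    - [0, 0, -0.2]
    - [0, 0, -0.3]
    - [0, 0, -0.4]
    - [0, 0, -0.5]
  xyz:
    - [-0.022, -0.033, 0.005]
    - [-0.044, -0.066, 0.01]
    - [-0.066, -0.099, 0.015]
    - [-0.088, -0.132, 0.02]
    - [-0.11, -0.165, 0.025]
  fingers: [1, 1, 1, 1, 1]

```text
t: 0.57
tcp_pos: [0.3308, -0.4564, 0.2058]
tool_rot: [2.93, -1.134, -0.0]
ft_force: [1.3, 0.6, 0.1]
opening: 0.0858
```

```bash
cat >g.py <<'E'
import sys
from h import *
from plant import arm
m=np.load("m.npy");u=np.array([np.cos(m[2]),np.sin(m[2]),0])
a,z=float(sys.argv[1]),float(sys.argv[2])
Rt=R.from_matrix(np.c_[np.cross(-u,[0,0,-1]),-u,[0,0,-1]])
o=arm.get_obs();print(o["t"],o["tcp_pos"],o["ft_force"].round(1),o["opening"])
print(goal([m[0]+a*u[0],m[1]+a*u[1],z],Rt,arm))
E
python3 g.py .08 .17
```

```text
0.5667 [ 0.3307556  -0.45637578  0.20584111] [1.3 0.6 0.1] 0.08577922644338186
(array([-0.0313, -0.3238,  0.0358]), array([ 1.00e-04,  3.00e-04, -4.21e-01]))
```

jog_arm:
  turn:
    - [0, 0, -0.1]
    - [0, 0, -0.2]
    - [0, 0, -0.3]
    - [0, 0, -0.4]
    - [0, 0, -0.42]
  xyz:
    - [-0.004, -0.04, 0.005]
    - [-0.008, -0.08, 0.01]
    - [-0.012, -0.12, 0.015]
    - [-0.016, -0.16, 0.02]
    - [-0.02, -0.2, 0.025]
  fingers: [1, 1, 1, 1, 1]

```text
t: 0.98
tcp_pos: [0.4513, -0.2956, 0.1811]
tool_rot: [3.101, -0.499, 0.0]
ft_force: [0.5, -0.5, -0.4]
opening: 0.0852
```

```bash
python3 g.py .08 .17
```

```text
0.9833 [ 0.45126415 -0.29556982  0.18107284] [ 0.5 -0.5 -0.4] 0.08516102981528127
(array([ 0.0393, -0.118 ,  0.011 ]), array([ 0.0004, -0.0001, -0.0015]))
```

jog_arm:
  turn:
    - [0, 0, 0]
    - [0, 0, 0]
    - [0, 0, 0]
    - [0, 0, 0]
  xyz:
    - [0.012, -0.037, 0.004]
    - [0.024, -0.074, 0.008]
    - [0.039, -0.105, 0.011]
    - [0.039, -0.118, 0.011]
  fingers: [1, 1, 1, 1]

```text
t: 1.32
tcp_pos: [0.5282, -0.192, 0.1697]
tool_rot: [-3.099, 0.494, -0.002]
ft_force: [0.7, 1.1, 0.6]
opening: 0.0854
```

```bash
python3 g.py .08 .17; python3 - <<'E'
from plant import arm
import cv2,pickle
ci=arm.camera_info("wrist");cv2.imwrite("pics/w1.png",arm.get_image("wrist"));pickle.dump(ci,open("w1.pkl","wb"))
E
```

```text
1.3167 [ 0.52822057 -0.19201352  0.16972506] [0.7 1.1 0.6] 0.085436810856928
(array([-0.0014,  0.0045, -0.0003]), array([-0.0034, -0.0006,  0.0013]))
```

View pics/w1.png

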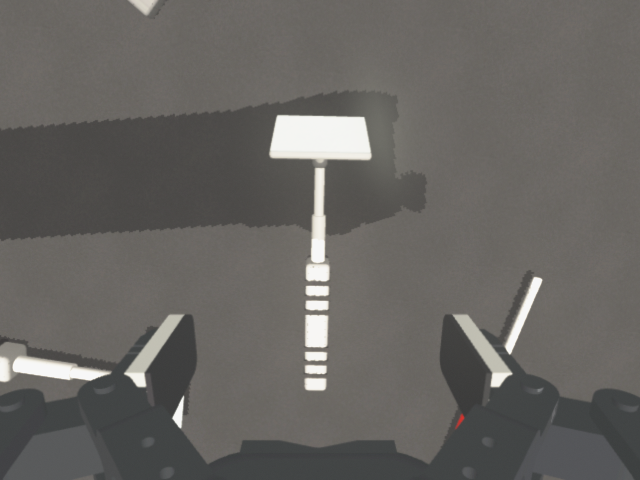

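The wrist view shows the handle from (317,262) to (315,390). The head's low edge runs (278,116)–(364,116) and its high edge (270,153)–(371,153), with the frame down to 159.

```bash
cat >>h.py <<'E'
def model(p,sx=1,sy=1,d=.011):
    "p=x,y,yaw,elev -> handle ends(mid-height) , face corners front-left,front-right(low), back-left,back-right(high), centre"
    x,y,w,e=p[:4];c=np.array([.140,0,.019]);n=np.array([np.cos(e),0,np.sin(e)]);v=np.array([np.sin(e),0,-np.cos(e)]) # v: down the face
    f=c+d*n;Y=np.array([0,.03*sy,0])
    L=np.array([[.055,0,0],[-.055,0,0],f+.025*sx*v+Y,f+.025*sx*v-Y,f-.025*sx*v+Y,f-.025*sx*v-Y,f])
    return L@Rz(w).T+[x,y,.010]
E
python3 - <<'E'
from h import *
import pickle
W=pickle.load(open("w1.pkl","rb"))
obs=np.array([(317.5,262),(315,390),(278,116),(364,116),(270.5,153),(370.5,153)])
m=np.load("m.npy")
for free in (0,1):
  f=lambda p:(proj(W,model(p,*( (p[4],p[4]) if free else (1,1)))[:6])-obs).ravel()
  r=least_squares(f,np.r_[m,.55,1.][:5 if free else 4]);print(r.cost,r.x,np.degrees(r.x[3]),r.fun.round(1))
  d=r.x[:2]-m[:2]; print("d",d)
E
```

```text
10.810945087186989 [ 0.50064312 -0.2734174   1.23673911  0.44234556] 25.34453351959489 [ 0.4 -0.3  0.5 -3.9 -0.9  0.1  0.2  1.7 -0.2 -0.4  0.1  1.4]
d [ 6.54895811e-05 -1.56729429e-03]
10.64169402803132 [ 0.50064554 -0.27340568  1.23672781  0.44558413  0.99386592] 25.530090347188064 [ 0.4 -0.3  0.5 -3.9 -0.7  0.1  0.   1.7  0.2 -0.4 -0.3  1.4]
d [ 6.79149153e-05 -1.55557430e-03]
```

```bash
python3 - <<'E'
import numpy as np
np.save("m.npy",[.50064,-.27341,1.2367,.4423])
E
sed -i 's/cos(m\[2\])/cos(m[2])/' g.py; python3 g.py .025 .06; python3 g.py .025 .004
```

```text
1.3667 [ 0.52765251 -0.190748    0.16989513] [ 0.6  2.4 -0.5] 0.08503813657539674
(array([0.0004, 0.0624, 0.1097]), array([-0.0037,  0.0004,  0.0199]))
1.3667 [ 0.52765251 -0.190748    0.16989513] [ 0.6  2.4 -0.5] 0.08503813657539674
(array([0.0004, 0.0626, 0.1657]), array([-0.0037,  0.0004,  0.0199]))
```

jog_arm:
  turn:
    - [0, 0, 0.01]
    - [0, 0, 0.02]
    - [0, 0, 0.02]
    - [0, 0, 0.02]
    - [0, 0, 0.02]
  xyz:
    - [0, 0.024, 0.032]
    - [0, 0.046, 0.065]
    - [0, 0.0625, 0.1]
    - [0, 0.0625, 0.13]
    - [0, 0.0625, 0.145]
  fingers: [1, 1, 0.8, 0.6, 0.6]

```text
t: 1.78
tcp_pos: [0.5007, -0.259, 0.021]
tool_rot: [-3.094, 0.543, 0.01]
ft_force: [0.6, 0.2, -0.1]
opening: 0.052
```

```bash
python3 g.py .025 .004
```

```text
1.7833 [ 0.50070637 -0.25896297  0.02100798] [ 0.6  0.2 -0.1] 0.05200118969565219
(array([ 0.0046, -0.0114,  0.017 ]), array([ 0.0005,  0.0066, -0.0132]))
```

jog_arm:
  turn:
    - [0, 0, 0]
    - [0, 0, 0]
  xyz:
    - [0, 0, 0]
    - [0, 0, 0]
  fingers: [0.6, 0.6]

```text
t: 1.95
tcp_pos: [0.5041, -0.2576, 0.0247]
tool_rot: [-3.095, 0.538, 0.003]
ft_force: [0.3, -0.2, 0.5]
opening: 0.0515
```

```bash
python3 g.py .025 .004
```

```text
1.95 [ 0.5040713  -0.25758317  0.02473549] [ 0.3 -0.2  0.5] 0.05149511051031987
(array([ 0.0019, -0.0089,  0.0207]), array([-0.    ,  0.0021, -0.0099]))
```

jog_arm:
  turn:
    - [0, 0, -0.01]
    - [0, 0, -0.01]
    - [0, 0, -0.01]
  xyz:
    - [0.001, -0.006, 0.008]
    - [0.002, -0.009, 0.018]
    - [0.002, -0.009, 0.02]
  fingers: [0.6, 0.5, 0.45]
  squeeze: 70

```text
t: 2.2
tcp_pos: [0.5107, -0.2479, 0.0049]
tool_rot: [-3.098, 0.518, -0.001]
ft_force: [-1.2, -0.7, -0.6]
opening: 0.0386
```

```bash
python3 g.py .025 .004
```

```text
2.2 [ 0.51074341 -0.24792252  0.00493558] [-1.2 -0.7 -0.6] 0.03858397240655166
(array([-0.0012,  0.0024,  0.0009]), array([-0.0005, -0.0003,  0.003 ]))
```

jog_arm:
  turn:
    - [0, 0, 0]
    - [0, 0, 0]
    - [0, 0, 0]
    - [0, 0, 0]
    - [0, 0, 0]
  xyz:
    - [0, 0, 0]
    - [0, 0, 0]
    - [0, 0, 0]
    - [0, 0, 0]
    - [0, 0, 0]
  fingers: [0.2, 0, 0, 0, 0]
  squeeze: 70

```text
t: 2.62
tcp_pos: [0.5104, -0.2495, 0.0057]
tool_rot: [3.098, -0.521, 0.001]
ft_force: [-0.3, 0.6, 1.0]
opening: 0.0164
```

jog_arm:
  turn:
    - [0, 0, 0]
    - [0, 0, 0]
    - [0, 0, 0]
    - [0, 0, 0]
    - [0, 0, 0]
  xyz:
    - [0, 0, -0.005]
    - [0, 0, -0.02]
    - [0, 0, -0.04]
    - [0, 0, -0.06]
    - [0, 0, -0.06]
  fingers: [0, 0, 0, 0, 0]

```text
t: 3.03
tcp_pos: [0.5128, -0.2505, 0.0696]
tool_rot: [3.096, -0.52, 0.01]
ft_force: [1.2, -0.6, -1.4]
opening: 0.0161
```

```bash
python3 g.py .025 .064; python3 - <<'E'
from plant import arm
import cv2,pickle,numpy as np
o=arm.get_obs();print(o["tcp_pos"],o["tool_rot"])
ci=arm.camera_info("wrist");w=arm.get_image("wrist");s=arm.get_image("side");pickle.dump((ci,o),open("w2.pkl","wb"))
cv2.imwrite("pics/s2.png",s);c=cv2.resize(s[230:380,300:420],None,fx=3,fy=3,interpolation=cv2.INTER_CUBIC)
k=np.zeros((450,760,3),np.uint8);k[:,:360]=c;k[:,360:]=w[:450,120:520];cv2.imwrite("pics/k2.png",k)
E
```

```text
3.0333 [ 0.51279723 -0.25051674  0.06955517] [ 1.2 -0.6 -1.4] 0.01605490936301643
(array([-0.004 ,  0.0006,  0.0055]), array([ 0.0014, -0.0069,  0.001 ]))
[ 0.51279723 -0.25051674  0.06955517] [ 3.09556987 -0.52040754  0.0103797 ]
```

View pics/k2.png

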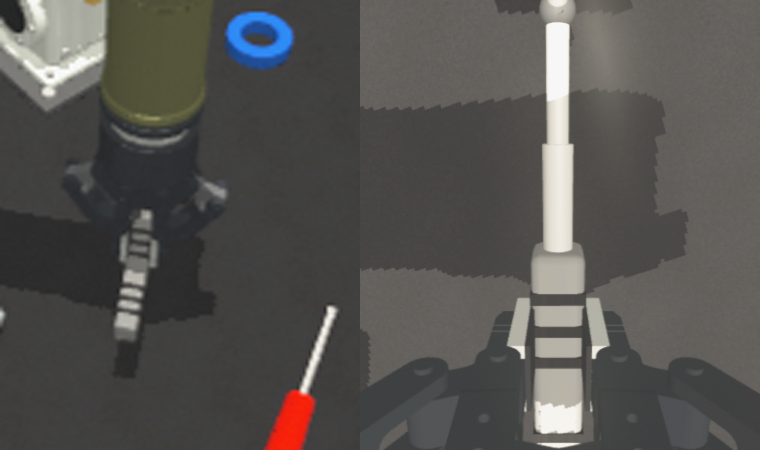

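The mirror has lifted and lies straight in the grip. The wrist part shows the handle front end at full-image (318,250) and the pivot ball at (318,8). Next I refine the head elevation and check for slip in the hand.

```bash
python3 - <<'E'
from h import *
import pickle,cv2
W=pickle.load(open("w1.pkl","rb"));m=np.load("m.npy")
g=cv2.cvtColor(cv2.imread("pics/w1.png"),6).astype(int)
print("cols300-340 mean v110..165",g[108:166,295:312].mean(1).round().astype(int))
for v in(118,125,135,148,152): print(v,g[v,266:286],g[v,358:376])
W2,o2=pickle.load(open("w2.pkl","rb"))
# rigid in hand
u=R.from_rotvec([3.098,-.521,.001]);p=np.array([.5104,-.2495,.0057]);Rm=Rz(m[2]);c=np.array([m[0],m[1],.01])
L=np.array([[.055,0,.01],[.055,.009,.01],[.055,-.009,.01],[.14,0,.019],[.129,0,0],[.14,0,0]])
P0=L@Rm.T+c
P=R.from_rotvec(o2["tool_rot"]).apply(u.inv().apply(P0-p))+o2["tcp_pos"]
print(proj(W2,P).round(1))
E
```

```text
cols300-340 mean v110..165 [ 83  83  84  85  85  85  92 147 233 244 245 245 245 245 245 245 244 245
 244 245 245 245 245 245 245 244 244 244 244 244 244 244 244 244 244 244
 244 244 244 244 244 244 242 237 234 237 238 238 233 221 178 116  91  89
  89  89  89  88]
118 [ 82  83  82  82  81  84  84  83  83 101 187 238 244 245 244 245 245 244
 244 244] [243 243 243 242 242 240 187 116 104 105 105 105 106 106 107 108 108 108]
125 [ 83  83  82  83  82  81  82  86 129 222 243 245 245 245 245 245 245 245
 245 245] [244 243 243 243 243 243 242 221 151 110 106 108 106 108 107 108 109 109]
135 [ 83  84  84  83  85  88 130 222 243 244 245 244 244 244 245 245 245 245
 244 244] [244 244 244 243 243 243 243 243 242 210 137 109 106 107 107 108 109 108]
148 [ 85  84  86 108 192 237 244 244 245 245 244 244 244 244 244 244 245 244
 244 244] [244 244 244 244 244 244 243 243 243 243 243 234 172 113 104 106 106 106]
152 [ 83  83  94 154 209 229 234 235 235 235 235 235 236 235 236 236 236 236
 235 236] [236 236 236 236 236 235 236 236 236 236 235 233 195 131 106 104 103 105]
[[313.6 260.1]
 [285.5 260. ]
 [341.6 260.1]
 [312.6 -57.4]
 [313.5  11.3]
 [313.4 -30.8]]
```

```bash
cat >>h.py <<'E'
u0=R.from_rotvec([3.098,-.521,.001]);p0=np.array([.5104,-.2495,.0057])
def toolpose(m,s,elev=None,pitch=0):
    "TCP pose that puts the face centre on the spot, normal to aim; m=x,y,yaw,elev of tool at grasp"
    c=model(m)[6]; X=stand(s,[[0,0,0],[1,0,0]]);yaw=s[2]
    dn=np.radians(29)-m[3]
    Rh0=R.from_euler("z",m[2]);Rh1=R.from_euler("z",yaw)*R.from_euler("y",-dn)
    D=Rh1*Rh0.inv()
    spot=stand(s,[-.172,0,.1])[0]
    return spot+D.apply(p0-c),D*u0
E
python3 - <<'E'
from h import *
import pickle
from plant import arm
W=pickle.load(open("w1.pkl","rb"));m=np.load("m.npy");s=np.load("s.npy")
obs=np.array([(317.5,262),(276.2,115.3),(363.9,115.3),(269.3,151),(370.5,151),(268.5,158.3),(371,158.3)])
def f(p,d=.011):
  M=model(p,p[4],1,d);B=model(p,p[4],1,d-.005)
  return (proj(W,np.r_[M[:1],M[2:6],B[4:6]])-obs).ravel()
for d in(.011,.009,.013):
  r=least_squares(lambda p:np.r_[f(p,d),(p[4]-1)*100],np.r_[m,1]);print(d,r.cost,r.x,np.degrees(r.x[3]),r.fun.round(1))
r=least_squares(lambda p:np.r_[f(p),(p[4]-1)*100],np.r_[m,1])
m=r.x[:4];np.save("m.npy",m)
p,Rt=toolpose(m,s);print("target",p,Rt.as_rotvec(),Rt.as_matrix().round(3));print(goal(p,Rt,arm))
E
```

```text
0.011 5.503552221827342 [ 0.50189646 -0.27273176  1.2466742   0.42724611  1.00182192] 24.479399091954093 [ 1.  -1.6  0.   0.  -0.6  0.8  0.3 -0.4 -0.5  0.4  1.6 -0.3 -1.7  0.6
  0.2]
0.009 12.076108082038306 [ 0.50240869 -0.27123178  1.24670956  0.42397151  1.00210056] 24.291778008870097 [ 1.  -3.6  0.2  0.5 -0.7  1.2  0.4 -0.2 -0.7  0.6  1.8 -0.1 -1.9  0.7
  0.2]
0.013 3.497242902381878 [ 0.50138705 -0.27422408  1.24664181  0.43103925  1.00135492] 24.69672969385568 [ 0.9  0.4 -0.1 -0.5 -0.4  0.3  0.1 -0.6 -0.3  0.3  1.5 -0.4 -1.6  0.4
  0.1]
target [ 0.64278431 -0.1697868   0.0623543 ] [-2.95786558 -0.80442391  0.03187089] [[ 0.862  0.505 -0.04 ]
 [ 0.506 -0.86   0.068]
 [-0.    -0.079 -0.997]]
(array([ 0.0988, -0.1188,  0.0038]), array([ 0.0754, -0.0355, -0.8638]))
```

jog_arm:
  turn:
    - [0.008, -0.004, -0.09]
    - [0.016, -0.008, -0.18]
    - [0.024, -0.012, -0.27]
    - [0.032, -0.016, -0.36]
    - [0.04, -0.02, -0.45]
  xyz:
    - [0.01, -0.012, 0]
    - [0.02, -0.024, 0]
    - [0.03, -0.036, 0]
    - [0.04, -0.048, 0]
    - [0.05, -0.06, 0]
  fingers: [0, 0, 0, 0, 0]

```text
t: 3.55
tcp_pos: [0.5764, -0.2084, 0.0636]
tool_rot: [-3.092, -0.188, 0.024]
ft_force: [-0.2, -0.2, -1.4]
opening: 0.016
```

```bash
cat >t.py <<'E'
from h import *
from plant import arm
o=arm.get_obs();print(o["t"],o["tcp_pos"],o["opening"],o["ft_force"].round(1))
print(goal(*toolpose(np.load("m.npy"),np.load("s.npy")),arm))
E
python3 t.py
```

```text
3.55 [ 0.57635517 -0.20838247  0.0636128 ] 0.01601913463637743 [-0.2 -0.2 -1.4]
(array([ 0.0706, -0.0302,  0.0017]), array([ 0.0311, -0.0127, -0.4095]))
```

jog_arm:
  turn:
    - [0.008, -0.003, -0.1]
    - [0.016, -0.006, -0.2]
    - [0.024, -0.009, -0.3]
    - [0.031, -0.012, -0.37]
    - [0.031, -0.013, -0.4]
  xyz:
    - [0.017, -0.008, 0]
    - [0.034, -0.015, 0.001]
    - [0.051, -0.022, 0.001]
    - [0.063, -0.027, 0.001]
    - [0.069, -0.03, 0.001]
  fingers: [0, 0, 0, 0, 0]

```text
t: 3.97
tcp_pos: [0.6424, -0.1695, 0.0629]
tool_rot: [-2.961, -0.79, 0.031]
ft_force: [-0.3, -0.5, -1.0]
opening: 0.016
```

jog_arm:
  turn:
    - [0, 0, 0]
    - [0, 0, 0]
    - [0, 0, 0]
  xyz:
    - [0, 0, 0]
    - [0, 0, 0]
    - [0, 0, 0]
  fingers: [0, 0, 0]

```text
t: 4.22
tcp_pos: [0.6408, -0.1718, 0.0642]
tool_rot: [-2.966, -0.782, 0.032]
ft_force: [0.1, 0.2, -0.4]
opening: 0.0159
```

```bash
python3 t.py; python3 - <<'E'
from plant import arm
import cv2,pickle,numpy as np
o=arm.get_obs()
t=arm.get_image("top");s=arm.get_image("side");w=arm.get_image("wrist");pickle.dump(o,open("o3.pkl","wb"))
cv2.imwrite("pics/t3.png",t);cv2.imwrite("pics/s3.png",s);cv2.imwrite("pics/w3.png",w)
k=np.zeros((400,800,3),np.uint8);k[:,:400]=cv2.resize(t[180:260,240:320],(400,400),interpolation=2);k[:,400:]=cv2.resize(s[200:300,310:410],(400,400),interpolation=2);cv2.imwrite("pics/k3.png",k)
E
```

```text
4.2167 [ 0.64082556 -0.17184858  0.06419863] 0.015943888688482545 [ 0.1  0.2 -0.4]
(array([ 0.0027, -0.0007,  0.0019]), array([ 0.0022,  0.0001, -0.0157]))
```

View pics/k3.png

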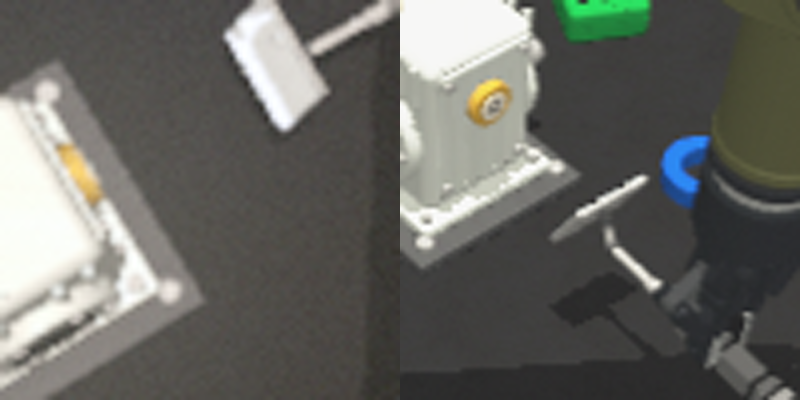

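The mirror is at the spot. Top crop: head corners are (226,38), (266,2), (328,92) and (287,132). Side crop: the head is nearly edge-on, from (153,238) to (248,178). I compare these with the predicted corners.

```bash
python3 - <<'E'
from h import *
from plant import arm
import pickle,cv2
o=pickle.load(open("o3.pkl","rb"));m=np.load("m.npy");s=np.load("s.npy")
D=R.from_rotvec(o["tool_rot"])*u0.inv()
T=arm.camera_info("top");S=arm.camera_info("side")
Mf=model(m)[2:7];Mb=model(m,d=.006)[2:7]
def at(M): return D.apply(M-p0)+o["tcp_pos"]
c=at(Mf)
n=(c[4]-at(Mb)[4])/.005;print("n",n,"elev",np.degrees(np.arcsin(n[2])),"yaw",np.arctan2(n[1],n[0]),"want",s[2]+2*np.pi,"centre",c[4],"spot",stand(s,[-.172,0,.1]))
for nm,ci,k,of in(("top",T,5,(240,180)),("side",S,4,(310,200))):
  print(nm,"FL FR BL BR\n",((proj(ci,c[:4])-of+.5)*k).round(),"\n",((proj(ci,at(Mb)[:4])-of+.5)*k).round())
v=S["eye"]-c[4];v/=np.linalg.norm(v);print("n.v side (deg above plane)",np.degrees(np.arcsin(n@v)))
# overlay
for nm,ci,k,of in(("t3",T,5,(240,180)),("s3",S,4,(310,200))):
  I=cv2.imread(f"pics/{nm}.png");w=400//k;I=cv2.resize(I[of[1]:of[1]+w,of[0]:of[0]+w],(400,400),interpolation=2)
  for M,col in((c,(0,0,255)),(at(Mb),(0,255,0))):
    q=((proj(ci,M[[0,1,3,2]])-of+.5)*k).round().astype(np.int32);cv2.polylines(I,[q],True,col,1)
  cv2.imwrite(f"pics/{nm}o.png",I)
cv2.imwrite("pics/o3.png",np.hstack([cv2.imread("pics/t3o.png"),cv2.imread("pics/s3o.png")]))
E
```

```text
n [-0.43805011  0.75824315  0.48288656] elev 28.87409794606963 yaw 2.094670262954744 want 2.1110047432681593 centre [ 0.57880053 -0.0658878   0.1015755 ] spot [[ 0.57911249 -0.06490344  0.1       ]]
top FL FR BL BR
 [[283. 129.]
 [226.  33.]
 [321.  92.]
 [262.  -6.]] 
 [[290. 125.]
 [233.  30.]
 [328.  89.]
 [270.  -9.]]
side FL FR BL BR
 [[148. 236.]
 [212. 199.]
 [176. 211.]
 [241. 173.]] 
 [[152. 242.]
 [216. 205.]
 [180. 217.]
 [246. 179.]]
n.v side (deg above plane) -5.2129346605800935
```

View pics/o3.png

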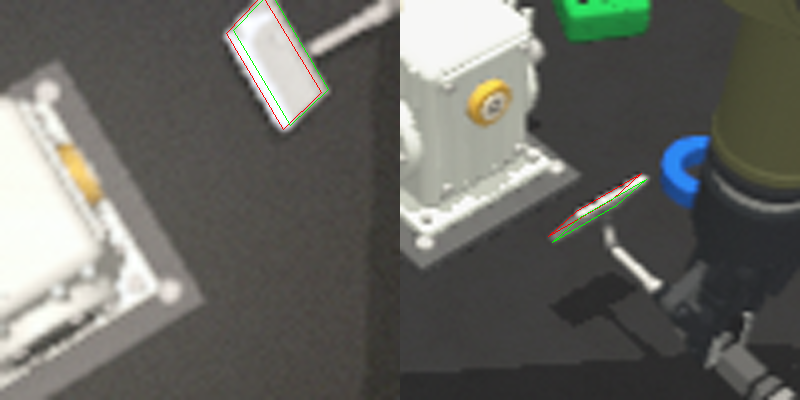

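jog_arm:
  turn:
    - [0.002, 0, -0.006]
    - [0.002, 0, -0.012]
    - [0.002, 0, -0.012]
    - [0.002, 0, -0.012]
    - [0.002, 0, -0.012]
  xyz:
    - [0.001, 0, 0.001]
    - [0.002, -0.001, 0.002]
    - [0.002, -0.001, 0.002]
    - [0.002, -0.001, 0.002]
    - [0.002, -0.001, 0.002]
  fingers: [0, 0, 0, 0, 0]

```text
t: 4.78
tcp_pos: [0.6431, -0.169, 0.063]
tool_rot: [-2.959, -0.802, 0.029]
ft_force: [-0.0, -0.1, -0.9]
opening: 0.0162
```

jog_arm:
  turn:
    - [0, 0, 0]
    - [0, 0, 0]
    - [0, 0, 0]
    - [0, 0, 0]
    - [0, 0, 0]
  xyz:
    - [0, 0, 0]
    - [0, 0, 0]
    - [0, 0, 0]
    - [0, 0, 0]
    - [0, 0, 0]
  fingers: [0, 0, 0, 0, 0]

```text
t: 5.2
tcp_pos: [0.6432, -0.169, 0.063]
tool_rot: [-2.959, -0.802, 0.029]
ft_force: [0.4, -0.2, -1.2]
opening: 0.0163
```

```bash
python3 t.py; python3 - <<'E'
from plant import arm
import cv2,numpy as np
t=arm.get_image("top");s=arm.get_image("side")
k=np.zeros((400,800,3),np.uint8);k[:,:400]=cv2.resize(t[165:245,240:320],(400,400),interpolation=2);k[:,400:]=cv2.resize(s[200:300,310:410],(400,400),interpolation=2);cv2.imwrite("pics/k4.png",k)
print(np.abs(arm.get_obs()["joint_vel"]).max())
E
```

```text
5.2 [ 0.64319939 -0.16901289  0.0629567 ] 0.016326242550316596 [ 0.4 -0.2 -1.2]
(array([-0.0007,  0.0005,  0.0006]), array([ 0.0005, -0.0017, -0.0016]))
0.0011864010556857521
```

View pics/k4.png

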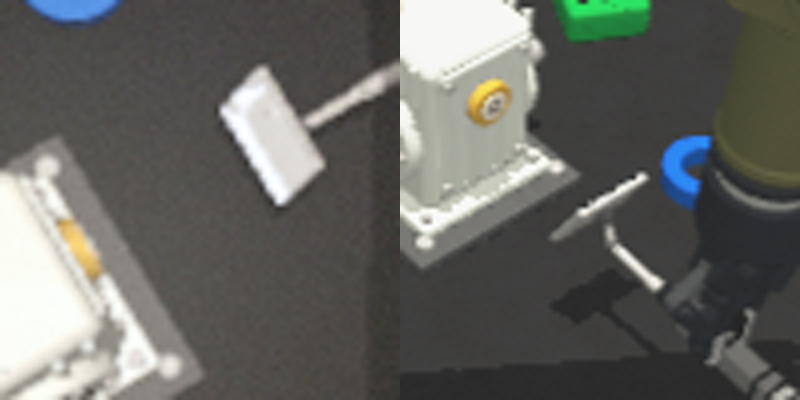

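The head edge runs (220,108)–(281,206), about 58°. The plate edge runs (62,138)–(203,372), about 59°, so the two are parallel to within about 1°. The arm is still, so I hand in.

```bash
python3 -c "
from plant import arm
print(arm.finish_job())"
```

```text
the job is handed in; nothing more can be done
None
```

I picked up the middle-sized mirror by its handle and carried it to the view spot. I turned it to face the aim point and handed the job in at about 5.3 s, with the arm still holding it.

What the last checks showed:
- **Position and angle:** the measured arm pose was about 1 mm and 0.2° from the computed target. That puts the mirror's normal about 29° above level, pointing along the stand's x axis.
- **Steadiness:** the joints were practically still, and the gripper opening stayed at about 16 mm.
- **Camera views:** the top view showed the mirror's edge parallel to the stand plate to within about 1°. The predicted outline matched the top and side pictures to about 1 pixel, roughly 2 mm. The mirror looked clear of the bench and gearbox.

**Not confirmed:** I could not see the bench camera's own view, so the window showing in the mirror is worked out from geometry. The head's own tilt was measured at 24.5° from the wrist picture, uncertain by an estimated 1–2°. By my estimate the whole window stays in view up to about 5° of error.

**Small disagreements:** the mirror's outline in the top picture sat about 2 mm off the prediction. Two estimates of the handle's direction in the grip differed by about 0.5°. I left both uncorrected, as they are well within that margin.

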